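Put the balance's check weights away

ROBOT

A 7-joint arm with a two-finger parallel gripper is mounted at the origin on the work surface. World frame = base frame: x ahead of the robot, y to its left, z up, the work surface at z = 0. Lengths are in m, angles in degrees, forces in N, time in s.
With the tool pointing down it reaches from about 0.35 to 0.775 m from the base axis. Payload 3.1 kg.
Tool frame: the origin (TCP) lies at the very end of the fingers, on their centre line; the grasp point (between the pads) lies 19 mm behind it; z points along the fingers, y is the line along which they close (so a half turn about z gives the same grasp; the last joint's range is limited). The gripper opens to 85 mm and grips with 20 to 120 N. Pads are 22 mm wide; open, the fingers measure 114 mm over their backs; the gripper's body (76 mm by 85 mm) begins 54 mm behind the grasp point. The pads swing forward as they close: fully open they stand 13 mm farther back than shut.
Start: joints at [-69.654, 17.813, 0.802, 86.603, -0.252, 75.585, -1.558], TCP at [0.213, 0.507, 0.231] pointing down, gripper open.
Joint ranges: [-154.91, 154.91], [-16.99, 109.72], [-72.82, 74.43], [7.12, 147.25], [-82.49, 262.49], [11.32, 116.49], [-174.64, 174.64]. Speed limits (degrees/s): [159.86, 159.86, 180, 180, 180, 180, 180].

INTERFACE

Orientations are given as [roll, pitch, yaw] about the fixed x, y, z axes, in that order (R = Rz(yaw) Ry(pitch) Rx(roll)).
In Python, from rig import arm gives the robot as it stands. The module is installed in compiled form; this text tells all that it offers. Calls block until the motion is done:
- arm.move_to(position, orientation): joint-space move of the TCP to a pose.
- arm.move_straight(position, rot=None, max_speed=0.15): straight line of the TCP; rot=None keeps the orientation; max_speed is the mean speed in m/s.
- arm.move_j(angles): joint-space move.
- arm.command_gripper(opening, newtons=None): finger opening in m; newtons is the grip in N (None keeps the last); returns when the fingers have stopped.
- arm.pause(seconds).
- arm.ik(position, orientation): joint angles nearest the present ones, or None.
- arm.sense(): the state.
- arm.snapshot(name): name is "scene" or "top"; returns a dict with "frame" (400x640x3 uint8, blue, green, red), "intrinsics" (3x3 intrinsics, pixels), "pose" (4x4, takes a point from camera to world coordinates). Camera axes: x right, y down, z forward; pixel columns grow to the right and rows downward; lengths in m; the calibration is good to about 2 mm. A picture is of the moment at which its call begins. There is no depth.
A pose or a line that the arm cannot do raises arm.IKError and nothing moves.
- arm.sign_off(): hands the job in; it is judged then, once.
The state is a dict: "time_s": time; "joint_pos": joint angles; "qd": joint speeds; "joint_torque": joint torques, N m; "position": TCP position; "ee_rot": TCP orientation; "contact_force": force on the tool from outside, world axes, zero at the start; "wrist_torque": the same for the moment, N m; "gripper_width": finger opening in m; "gripper_force": force on a finger pad.
Only numpy, scipy, OpenCV 4.12 (cv2) and the standard library are available. Lean on these libraries where they do the work, as an engineer would, in place of code of your own. Each camera call takes 0.05 s, during which the arm holds its last target. There are 200 camera calls.

TASK

The balance check is finished: take apart the two stacks of steel check weights on the balance pan and put each weight away in the storage block whose pocket has its own shape and size, lying flat on the pocket's floor. Set them down, do not drop them.

Things in the scene. Friction and masses are not known exactly. Their poses are not given: they have to be found in the camera images.
- square_weight: Square steel weight, 58 x 58 mm, 0.5 kg, sides along its x and y. Origin: centre of its underside, z up; 20 mm tall, plain steel. It stands on the balance pan: a flat dark grey plate 165 (balance x) by 200 mm, top 75 mm above the bench. The two stacks stand side by side on it along the balance's y (world y within 0.2 rad), centres about 100 mm apart.
- disc_weight: Large round steel weight, 58 mm diameter, 0.4 kg. Origin: centre of its underside, z up; 20 mm tall, plain steel. It stands on the pan beside the square weight. The balance is a white fixed instrument between the blocks, display towards the robot; housing 290 (balance x) by 210 mm, 61 mm high; pan centre 50 mm behind the housing centre.
- small_disc_weight: Smaller round steel weight, 38 mm diameter, 0.18 kg. Origin: centre of its underside, z up; 20 mm tall, plain steel. It lies on either the square or the large disc weight (its underside 95 mm above the bench), roughly centred; which one changes from start to start. It carries the pin weight.
- bar_weight: Oblong steel weight, 22 mm along its x and 44 mm along its y, 0.15 kg. Origin: centre of its underside, z up; 20 mm tall, plain steel. It lies on either the square or the large disc weight (its underside 95 mm above the bench), roughly centred; which one changes from start to start.
- pin_weight: Smallest round steel weight, 20 mm diameter, 0.05 kg. Origin: centre of its underside, z up; 20 mm tall, plain steel. It stands on top of the smaller disc weight, underside 115 mm above the bench.
- square_block: Storage block for the square weight. White fixed block 84 x 84 mm, 14 mm high, on the bench, with one dark-floored pocket 8 mm deep in its middle (pocket floor 6 mm above the bench). Origin: centre of the block's underside, z up; x and y along the block's sides. Pocket: square, 68 x 68 mm, sides along x and y.
- disc_block: Storage block for the large disc. White fixed block 84 x 84 mm, 14 mm high, on the bench, with one dark-floored pocket 8 mm deep in its middle (pocket floor 6 mm above the bench). Origin: centre of the block's underside, z up; x and y along the block's sides. Pocket: round, 68 mm diameter.
- small_disc_block: Storage block for the smaller disc. White fixed block 84 x 84 mm, 14 mm high, on the bench, with one dark-floored pocket 8 mm deep in its middle (pocket floor 6 mm above the bench). Origin: centre of the block's underside, z up; x and y along the block's sides. Pocket: round, 48 mm diameter.
- bar_block: Storage block for the oblong weight. White fixed block 84 x 84 mm, 14 mm high, on the bench, with one dark-floored pocket 8 mm deep in its middle (pocket floor 6 mm above the bench). Origin: centre of the block's underside, z up; x and y along the block's sides. Pocket: oblong, 32 mm along x and 54 mm along y; the weight fits either way round.
- pin_block: Storage block for the smallest weight. White fixed block 84 x 84 mm, 14 mm high, on the bench, with one dark-floored pocket 8 mm deep in its middle (pocket floor 6 mm above the bench). Origin: centre of the block's underside, z up; x and y along the block's sides. Pocket: round, 30 mm diameter.

How it is judged:
By the outcome, as a careful person would: the job done as asked, in the order asked, and still so for the second after the job is handed in, with the robot touching nothing.
It also fails if it takes over 109 s, if anything falls off the work surface, if the arm or the gripper's body presses on something with over 40 N, if the wrist force passes 120 N, or if a joint passes its speed limit or range.

## Working session

There is one attempt and no reset: what is moved stays moved. The work goes in short steps, each a Python script; the robot and the scene stay as the last script left them, time stands still between calls to the robot, and variables do not carry over. Pictures are saved under pics/ and viewed, at most 14 in all, crops included, and the job is handed in when it is done.

```bash
mkdir -p pics
python3 - <<'E'
from rig import arm
import cv2,numpy as np
for n in("scene","top"):
    s=arm.snapshot(n);cv2.imwrite(f"pics/{n}0.png",s["frame"]);print(n,s["intrinsics"].tolist(),np.round(s["pose"],4).tolist())
    np.savez(f"{n}0.npz",**s)
print(arm.sense())
E
```

```text
scene [[455.278298649713, 0.0, 317.99801828884074], [0.0, 455.278298649713, 203.83083471595805], [0.0, 0.0, 1.0]] [[0.5906, 0.6948, -0.4103, 0.9179], [0.8069, -0.5044, 0.3074, -0.2285], [0.0067, -0.5127, -0.8586, 0.9407], [0.0, 0.0, 0.0, 1.0]]
top [[384.0261284820382, 0.0, 316.9147161037413], [0.0, 384.0261284820382, 193.93190696897642], [0.0, 0.0, 1.0]] [[-0.0117, -0.9969, 0.0774, 0.4044], [-0.9999, 0.0115, -0.0026, 0.0669], [0.0017, -0.0774, -0.997, 1.1238], [0.0, 0.0, 0.0, 1.0]]
{'time_s': 0.1, 'joint_pos': array([-69.65578483,  17.8560542 ,   0.80368155,  86.68039621,
        -0.25200458,  75.58559787,  -1.55935036]), 'qd': array([ 0.0531115 , -0.03834873,  0.02737512, -0.19905791,  0.02666381,
       -0.02460156, -0.10197477]), 'joint_torque': array([ 5.85200687e-04, -3.80854118e+01,  1.46957911e-01, -2.31240839e+01,
        1.25782925e-02,  8.17539229e-03,  4.85357111e-05]), 'position': array([0.21230078, 0.50667889, 0.23034462]), 'ee_rot': array([-1.79879846e+02,  5.75530749e-03,  1.57268220e+02]), 'contact_force': array([0.20783213, 0.52496696, 0.04648851]), 'wrist_torque': array([-0.00933784, -0.03661703, -0.00787183]), 'gripper_force': 0.0, 'gripper_width': 0.08532253999722429}
```

View pics/top0.png

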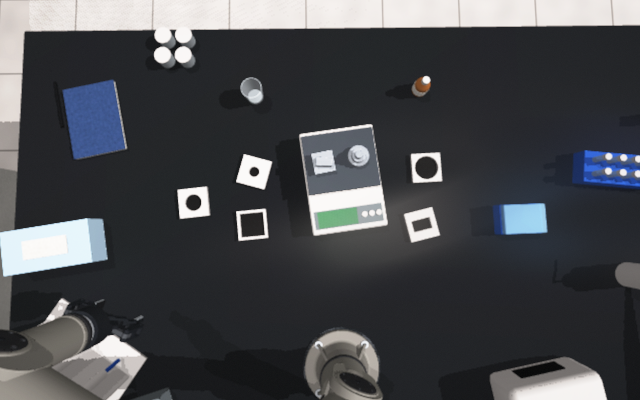

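View pics/scene0.png

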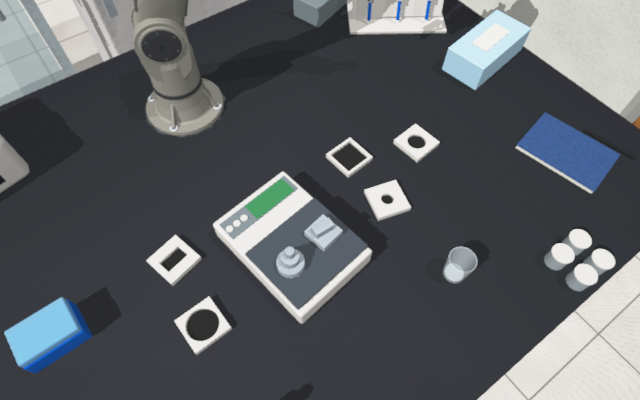

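The top view shows the bar on the square at (323,162), and the small disc with the pin on the large disc at (359,156). The blocks are pin (254,172), small disc (194,203), square (252,224), disc (426,168) and bar (422,225). Next I'll measure the blocks in both views and zoom in on the stacks.

```bash
cat > vis.py <<'E'
import cv2,numpy as np
def ray(s,px,z):
    px=np.atleast_2d(np.asarray(px,float)); K,T=s["intrinsics"],s["pose"]
    d=np.c_[px,np.ones(len(px))]@np.linalg.inv(K).T@T[:3,:3].T; o=T[:3,3]
    return (o+d*((z-o[2])/d[:,2])[:,None])[:,:2]
def proj(s,p):
    T=s["pose"];c=T[:3,:3].T@(np.asarray(p)-T[:3,3]);return (s["intrinsics"]@(c/c[2]))[:2]
E
python3 - <<'E'
from vis import *
seeds=dict(pin=(254,172),small=(194,203),square=(252,224),disc=(426,168),bar=(422,225))
S={n:dict(np.load(n+"0.npz")) for n in("top","scene")}
for k,p in seeds.items():
    w=ray(S["top"],p,0.014)[0]
    for n,s in S.items():
        g=cv2.cvtColor(s["frame"],cv2.COLOR_BGR2GRAY); q=proj(s,[*w,.014])
        x0,y0=(q-40).astype(int); f=6
        c=cv2.resize(g[y0:y0+80,x0:x0+80],None,fx=f,fy=f,interpolation=cv2.INTER_CUBIC)
        m=(c>135).astype(np.uint8)
        cs,h=cv2.findContours(m,cv2.RETR_CCOMP,cv2.CHAIN_APPROX_NONE)
        toI=lambda c:(c[:,0,:]+.5)/f-.5+[x0,y0]
        # outer contour containing the centre
        i=[i for i in range(len(cs)) if h[0][i][3]<0 and cv2.pointPolygonTest(cs[i],(240,240),False)>0]
        i=max(i,key=lambda i:cv2.contourArea(cs[i]))
        P=ray(s,toI(cs[i]),.014).astype(np.float32)*1000; r=cv2.minAreaRect(P)
        hs=[j for j in range(len(cs)) if h[0][j][3]==i]; j=max(hs,key=lambda j:cv2.contourArea(cs[j]))
        H=ray(s,toI(cs[j]),.014).astype(np.float32)*1000; rh=cv2.minAreaRect(H)
        print(k,n,*[np.round(v,1) for v in r],"hole",*[np.round(v,1) for v in rh])
for n,c,r in(("top",(342,175),50),("scene",(300,245),60)):
    s=S[n]; im=s["frame"][c[1]-r:c[1]+r,c[0]-r:c[0]+r]
    cv2.imwrite(f"pics/{n}_crop.png",cv2.resize(im,(600,600),interpolation=cv2.INTER_CUBIC))
E
```

```text
pin top [558.9 247.3] [88.2 87.2] 74.4 hole [558.8 247. ] [26.7 27.4] 44.9
pin scene [560.5 244.3] [90.3 91.4] 74.3 hole [560.  244.3] [27.8 24.6] 1.5
small top [471.2 422.3] [87.  89.1] 5.7 hole [471.1 422.2] [45.2 44.8] 45.0
small scene [472.2 418.3] [89.9 95.6] 6.0 hole [472.1 419.5] [42.3 44.1] 87.6
square top [405.4 252.6] [86.7 87.9] 5.0 hole [405.3 252.2] [67.1 66.5] 4.9
square scene [406.9 248.8] [91.3 93. ] 5.0 hole [406.3 249.4] [66.  63.7] 4.9
disc top [ 565.4 -254.9] [87.1 87.6] 2.4 hole [ 565.5 -255.2] [65.6 65.6] 43.8
disc scene [ 566.9 -257.2] [89.3 86.2] 2.6 hole [ 567.4 -257.9] [66.6 64.7] 53.8
bar top [ 399.6 -236.1] [86.7 87.6] 13.6 hole [ 399.5 -236.1] [31.3 52.8] 14.0
bar scene [ 401.5 -238.2] [91.2 86.8] 13.6 hole [ 401.  -238.8] [29.5 52.7] 13.7
```

View pics/top_crop.png

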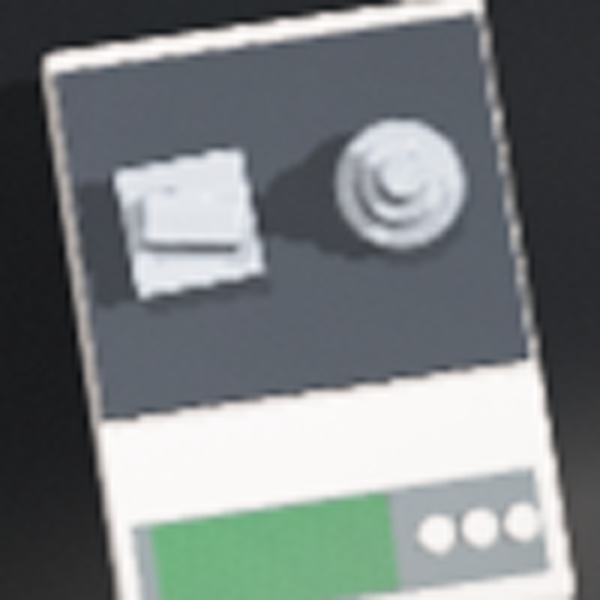

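View pics/scene_crop.png

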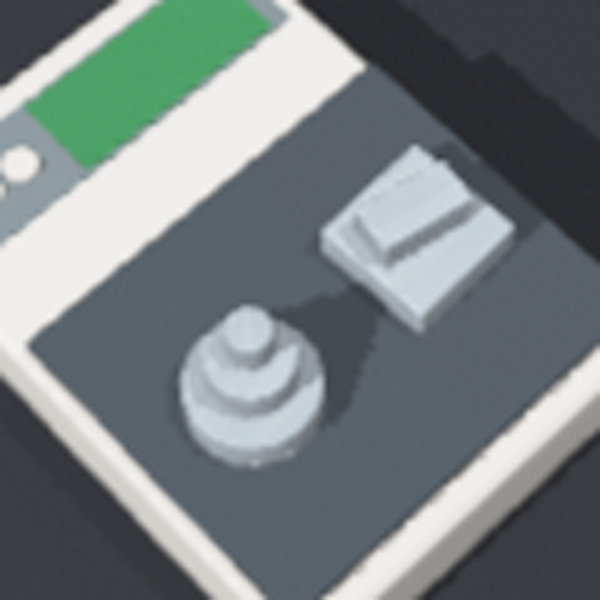

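The blocks agree in both views to about 3 mm: sizes are about 87 mm, and the holes match 30, 48, 68, 68 and 32x54 mm. Next I'll make a contrast-stretched close-up of both stacks in both views, for pixel measurement.

Run:
```python
from vis import *
t=[]
for n,cs in(("top",((324,162),(359,156))),("scene",((323,232),(290,261)))):
    s=dict(np.load(n+"0.npz"));g=s["frame"][...,1].astype(float)
    row=[]
    for x,y in cs:
        c=g[y-18:y+19,x-18:x+19]; c=np.clip((c-80)/(235-80),0,1)**2.0*255
        c=cv2.resize(c.astype(np.uint8),(296,296),interpolation=cv2.INTER_CUBIC)
        row.append(c)
        # silhouette
        m=(g[y-25:y+26,x-25:x+26]>140).astype(np.uint8)
    t.append(np.hstack(row))
cv2.imwrite("pics/z.png",np.vstack(t))
```

```text
(no output)
```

View pics/z.png

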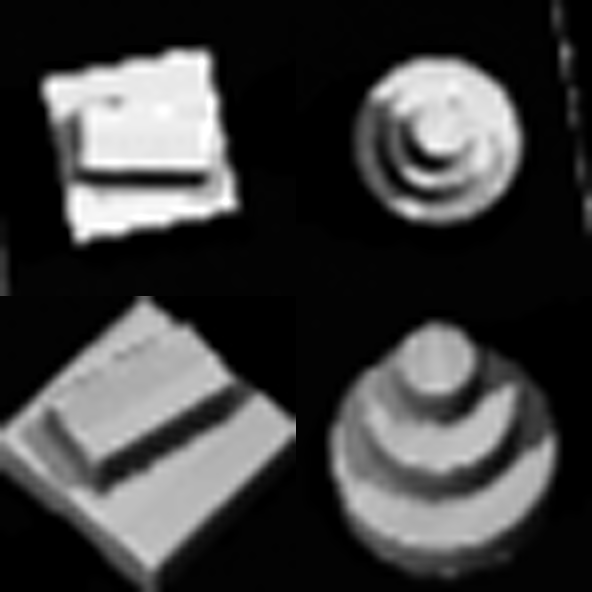

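Run:
```python
from vis import *
T,S=[dict(np.load(n+"0.npz")) for n in("top","scene")]
r=lambda s,p,z:np.round(ray(s,p,z)*1000,1).tolist()
print("pin",r(T,(358.4,154.),.135),r(S,(289.1,250.25),.135))
print("bar",r(T,(323.75,160.4),.115),r(S,(322.4,225.6),.115))
o=np.array([305,214])-.5
print("bar corners S",r(S,np.array([(50,109),(95,166),(237,87),(190,27)])/8+o,.115))
print("bar bottom edge T",r(T,np.array([(80,168),(213,169)])/8+np.array([306,144])-.5,.115))
print("square T",r(T,np.array([(44,80),(209,50),(238,208),(78,240)])/8+np.array([306,144])-.5,.095))
print("square S",r(S,np.array([(145,0),(296,133),(150,273),(0,140)])/8+o,.095))
print("disc T z85",r(T,np.array([(438-296,139)])/8+np.array([341,138])-.5,.085))
```

```text
pin [[584.2, -44.9]] [[584.6, -47.4]]
bar [[571.7, 45.1]] [[570.6, 43.7]]
bar corners S [[559.4, 22.3], [579.4, 22.0], [582.5, 64.9], [561.3, 65.7]]
bar bottom edge T [[561.0, 67.1], [560.2, 23.1]]
square T [[594.3, 79.0], [604.0, 23.0], [549.9, 14.0], [539.6, 68.1]]
square S [[538.9, 68.1], [594.3, 76.3], [604.3, 21.4], [550.5, 12.5]]
disc T z85 [[590.9, -50.1]]
```

The pin is at (584, -46) mm. The bar is at (571, 44.5) with yaw about -2.5°, and the square is at (572, 45) with yaw about 9.6°. Measured sizes match the given ones and both views agree within 2.5 mm. Starting with the pin.

```bash
cat > rob.py <<'E'
from rig import arm
import numpy as np, cv2
from vis import *
HI=0.2
BLOCK=dict(pin=(.5594,.2457),small=(.4716,.4209),square=(.4058,.2508),disc=(.5664,-.2565),bar=(.4003,-.2374))
def orient(xy,z,close):
    """Tool-down orientation closing along world angle `close`, the half turn with the smaller last joint."""
    c=[[180,0,(close-90+k+180)%360-180] for k in(0,180)]
    q=[arm.ik([*xy,z],o) for o in c]
    return min((p for p in zip(q,c) if p[0] is not None),key=lambda p:abs(p[0][6]))[1]
def fz(): return np.mean([arm.sense()["contact_force"][2] for _ in range(3)])
def say(m):
    s=arm.sense();print(m,"t%.1f"%s["time_s"],np.round(s["position"]*1000,1),"yaw%.1f"%s["ee_rot"][2],"w%.1f"%(s["gripper_width"]*1000),"F",np.round(s["contact_force"],1),"g%.0f"%s["gripper_force"])
def pick(xy,bottom,off,close,opening,N):
    arm.move_to([*xy,HI],orient(xy,HI,close)); arm.command_gripper(opening,N)
    arm.move_straight([*xy,bottom+off]); say("down")
    arm.command_gripper(0,N); say("grip")
    arm.move_straight([*xy,HI]); say("up")
def place(xy,off,close,opening,hold=None):
    arm.move_to([*xy,HI],orient(xy,HI,close)); say("over")
    if hold: hold()
    z=.006+off
    arm.move_straight([*xy,z+.012]); arm.move_straight([*xy,z+.003],max_speed=.03); arm.pause(.15); f0=fz()
    for d in np.arange(.0022,-.0021,-.0007):
        arm.move_straight([*xy,z+d],max_speed=.02); arm.pause(.05)
        if fz()-f0>1.5: break
    say(f"set d={d*1000:.1f} f0={f0:.1f}")
    arm.command_gripper(opening); say("open"); arm.move_straight([*xy,.1]); 
def snap(tag):
    for n in("scene","top"):
        s=arm.snapshot(n);np.savez(f"{n}{tag}.npz",**s)
E
python3 - <<'E'
from rob import *
say("start")
pick((.5844,-.0462),.115,.0105,0,.045,30)
place(BLOCK["pin"],.0105,0,.05,lambda:snap(1))
say("end")
t=[]
for tag,c in(("top",(359,156)),("scene",(290,261))):
    g=np.load(tag+"1.npz")["frame"][c[1]-22:c[1]+22,c[0]-22:c[0]+22]
    t.append(cv2.resize(g,(396,396),interpolation=cv2.INTER_CUBIC))
cv2.imwrite("pics/z1.png",np.hstack(t))
E
```

```text
start t0.1 [212.3 506.7 230.3] yaw157.3 w85.3 F [0.2 0.5 0. ] g0
down t3.6 [585.  -46.5 126.2] yaw90.0 w44.9 F [0.  0.4 0.3] g0
grip t4.0 [585.4 -46.5 127. ] yaw90.0 w17.6 F [-0.3  0.2  5. ] g29
up t4.6 [583.7 -45.9 199. ] yaw90.0 w17.9 F [ 0.1  0.4 -1.5] g29
over t5.7 [560.1 242.7 199.9] yaw89.8 w18.1 F [-0.3 -1.  -1.2] g29
set d=0.8 f0=-0.9 t8.6 [559.6 245.8  18.1] yaw90.0 w17.6 F [-1.6 -0.6  5.2] g30
open t9.0 [559.2 245.7  17. ] yaw90.0 w50.0 F [-0.2  0.2 -0.2] g0
end t9.7 [558.7 245.7  99.3] yaw90.0 w50.1 F [ 0.1  0.8 -0.4] g0
```

View pics/z1.png

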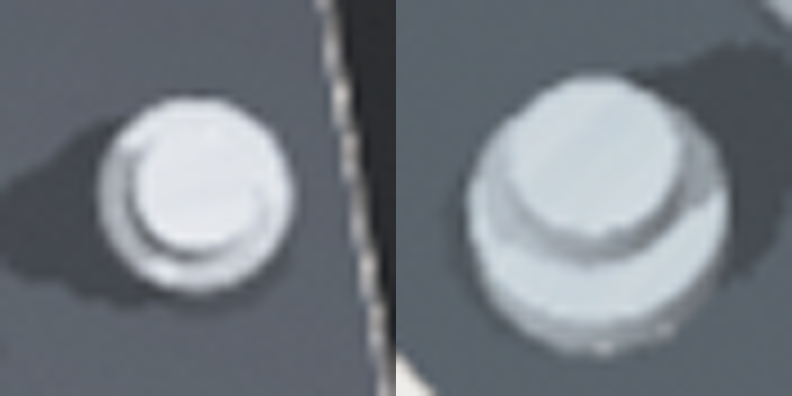

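The pin is off the stack, leaving the small disc top centred at crop (201,184) in the top view and (198,155) in the scene view. Next is the small disc.

Run:
```python
from rob import *
T,S=[dict(np.load(n+"1.npz")) for n in("top","scene")]
a=ray(T,(358.8,153.9),.115)[0];b=ray(S,(289.5,255.7),.115)[0];print(a,b)
assert np.linalg.norm(a-b)<.006
xy=(a+b)/2
pick(xy,.095,.0095,0,.062,40)
place(BLOCK["small"],.0095,0,.06,lambda:snap(2))
# bar: re-check nothing; pick
pick((.571,.0445),.095,.0105,-2.5,.05,40)
place(BLOCK["bar"],.0105,13.7,.05)
arm.move_to([.45,-.3,.25],orient((.45,-.3),.25,0)); snap(3); say("end")
T,S=[dict(np.load(n+"3.npz")) for n in("top","scene")]
cv2.imwrite("pics/t3.png",cv2.resize(T["frame"][110:260,160:460],(800,400),interpolation=cv2.INTER_CUBIC))
cv2.imwrite("pics/s3.png",cv2.resize(S["frame"][110:350,120:480],(795,530),interpolation=cv2.INTER_CUBIC))
```

```text
[ 0.58809799 -0.04821245] [ 0.58655415 -0.04898965]
down t12.0 [588.1 -49.  105.4] yaw90.0 w62.0 F [-0.3 -1.  -0.7] g0
grip t12.3 [588.2 -48.9 106.2] yaw90.0 w36.3 F [-1.3 -0.1  5.9] g40
up t13.1 [586.5 -48.2 198.7] yaw90.0 w35.6 F [ 0.4  0.4 -2.4] g40
over t14.9 [473.2 418.6 200.3] yaw89.8 w36.1 F [-0.6 -0.5 -2.2] g40
set d=1.5 f0=-2.1 t17.5 [471.8 421.   17.3] yaw90.0 w35.8 F [-0.7 -0.4 -0.2] g40
open t17.8 [471.7 421.   17.1] yaw90.0 w60.2 F [ 0.3  0.2 -0.1] g0
down t21.1 [571.8  44.2 106.4] yaw87.5 w49.8 F [-0.2 -0.7  0.9] g0
grip t21.4 [571.9  44.4 106.9] yaw87.5 w20.4 F [-0.6  0.2  5.5] g41
up t22.2 [570.1  44.8 198.7] yaw87.5 w20.5 F [-0.2  0.3 -1.7] g40
over t23.5 [ 401.4 -236.1  199.8] yaw103.8 w20.6 F [-0.2  0.3 -1. ] g40
set d=0.8 f0=-1.1 t26.3 [ 400.4 -237.4   17.8] yaw103.7 w20.5 F [-1.2  1.4  5.3] g41
open t26.7 [ 400.3 -237.4   17.2] yaw103.7 w50.0 F [-0.3 -0.4  0.3] g0
end t28.2 [ 448.9 -298.1  247.3] yaw90.0 w50.0 F [ 0.1 -0.3 -0.1] g0
```

View pics/t3.png

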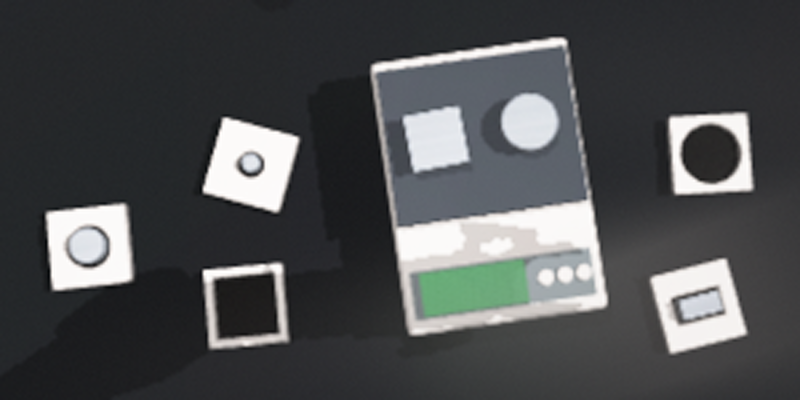

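View pics/s3.png

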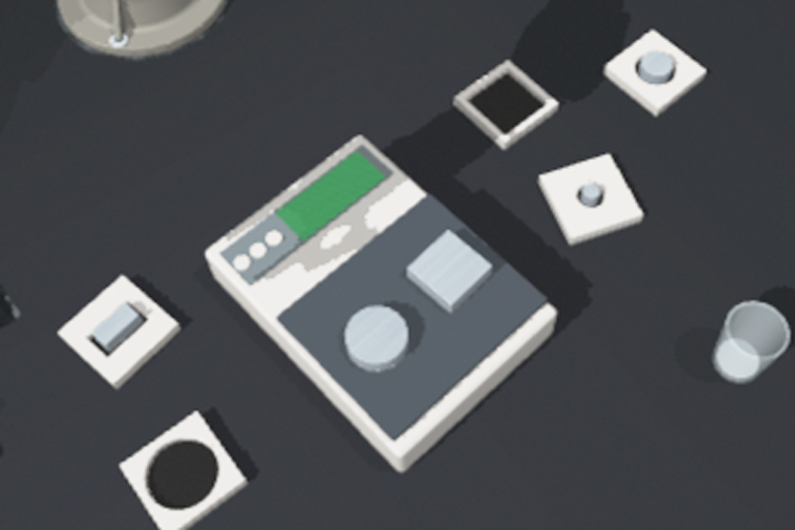

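Pin, small disc and bar lie in their pockets. In the top crop they sit at (250,163), (88,246) and (699,304). The disc at (530,121) and the square at (436,139) remain, so I'll measure those two by mask and move them.

Run:
```python
from rob import *
T,S=[dict(np.load(n+"3.npz")) for n in("top","scene")]
res={}
for n,s in(("top",T),("scene",S)):
    for k,w in(("disc",(.59,-.05)),("square",(.572,.045))):
        q=proj(s,[*w,.095]);x0,y0=(q-20).astype(int);f=8
        g=cv2.resize(s["frame"][y0:y0+40,x0:x0+40,1],None,fx=f,fy=f,interpolation=cv2.INTER_CUBIC)
        th=(g>150).astype(np.uint8)
        cs,_=cv2.findContours(th,cv2.RETR_EXTERNAL,cv2.CHAIN_APPROX_NONE)
        c=max((c for c in cs if cv2.pointPolygonTest(c,(160,160),False)>0),key=cv2.contourArea)
        P=ray(s,(c[:,0]+.5)/f-.5+[x0,y0],.090).astype(np.float32)*1000
        r=cv2.minAreaRect(P);print(n,k,*[np.round(v,1) for v in r]);res[n,k]=r
c=(np.array(res["top","disc"][0])+res["scene","disc"][0])/2000
assert np.linalg.norm(c-[.589,-.05])<.006,c
pick(c,.075,.0075,8,.078,60)
place(BLOCK["disc"],.0075,0,.076)
say("end")
```

```text
top disc [589.5 -49.7] [57.9 57.8] 89.0
top square [572.8  46.3] [60.6 59.9] 10.2
scene disc [587.2 -50.9] [58.3 60.3] 3.3
scene square [571.4  44. ] [60.6 64.3] 10.4
down t30.6 [589.2 -50.7  83.5] yaw98.0 w78.1 F [-0.2 -0.5 -0.5] g0
grip t30.9 [589.3 -50.7  84.5] yaw98.0 w55.0 F [-1.3  0.2  5.4] g62
up t31.9 [587.4 -49.8 198.6] yaw98.0 w54.6 F [ 0.2 -0.6 -4.9] g64
over t32.7 [ 566.3 -255.9  199. ] yaw90.0 w55.0 F [ 1.3  0.8 -5.1] g64
set d=1.5 f0=-4.2 t35.2 [ 566.4 -256.5   15.6] yaw90.0 w55.3 F [-1.9  1.8  1.8] g65
open t35.6 [ 566.9 -256.9   15.3] yaw90.0 w75.9 F [ 0.5  0.5 -0.3] g0
end t36.3 [ 566.  -255.9   99.3] yaw90.0 w75.9 F [ 0.5 -0.  -1.6] g0
```

Run:
```python
from rob import *
pick((.572,.0452),.075,.0075,10,.078,60)
place(BLOCK["square"],.0075,5.0,.076)
arm.move_straight([*BLOCK["square"],.2])
arm.move_to([.45,0,.35],orient((.45,0),.35,0)); arm.move_to([.35,.0,.35],orient((.35,.0),.35,0)); snap(4); say("end")
T,S=[dict(np.load(n+"4.npz")) for n in("top","scene")]
cv2.imwrite("pics/t4.png",cv2.resize(T["frame"][110:260,160:460],(800,400),interpolation=cv2.INTER_CUBIC))
cv2.imwrite("pics/s4.png",cv2.resize(S["frame"][110:350,120:480],(795,530),interpolation=cv2.INTER_CUBIC))
```

```text
down t38.7 [572.9  44.9  83.4] yaw100.0 w77.9 F [ 0.8 -0.6  0.7] g0
grip t39.0 [573.   45.   84.3] yaw100.0 w55.9 F [-1.2  0.3  5.9] g65
up t39.9 [570.9  45.6 198.5] yaw100.0 w55.7 F [-0.2  0.8 -5.1] g65
over t41.0 [406.8 249.5 200.1] yaw94.9 w56.0 F [ 0.4 -0.5 -4.7] g65
set d=1.5 f0=-4.8 t43.5 [406.  250.9  15.3] yaw95.0 w55.9 F [-0.9 -0.9 -0.5] g65
open t43.8 [406.4 251.   15.3] yaw95.0 w75.9 F [ 0.2 -0.5 -0.3] g0
end t47.0 [350.4   0.9 349.5] yaw90.1 w75.9 F [ 0.3 -0.2  0.7] g0
```

View pics/t4.png

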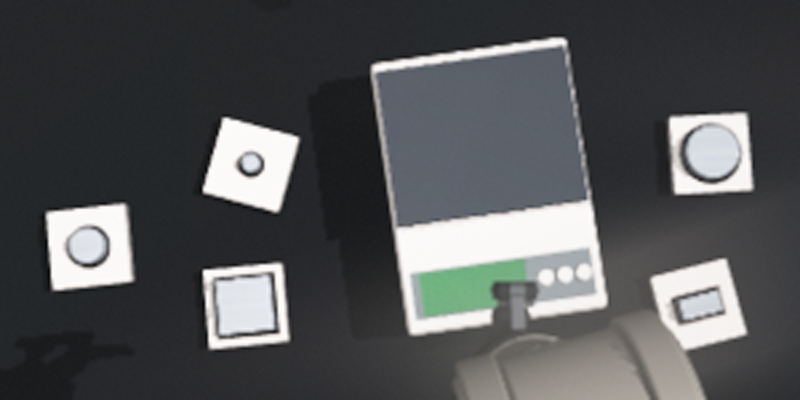

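View pics/s4.png

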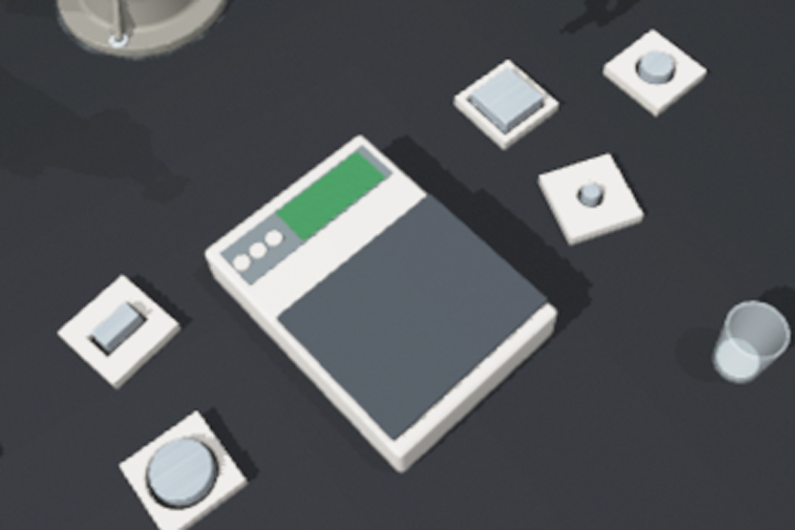

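Both views show all five weights centred in their pockets, with dark clearance around each. The set-down heights match the pocket floor, the pan is empty and the arm is clear.

```bash
python3 -c "
from rig import arm
arm.pause(.3); print(arm.sign_off())"
```

```text
the job is handed in; nothing more can be done
None
```

All five weights were set down in their own matching pockets, lying flat as far as the final pictures and set-down heights show, and the job was handed in at about 47 s of the 109 s allowed.

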